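Push the stapler home into its corner stop

TASK

The stapling station needs its stapler back in register: push the blue stapler along the desk into the corner of the low orange stop, until its long side lies flat against the long rail and its end is up against the short rail. Only push it: it must stay on the desk, never lifted or tipped. Leave the other things on the desk where they stand, and finish clear of everything.

Things in the scene. Friction and masses are not known exactly. Their poses are not given: they have to be found in the camera images.
- stapler_mid (a point): Middle of the loose dark blue stapler, 20 mm above its underside. 128 mm long (its x axis), 36 wide (y), 40 high, about 0.2 kg. Its foot, 128 x 36 mm and 10 mm high, has upright sides; the arm above is 30 mm wide and fixed. Starts on the robot's side of the stop, to the right of its corner, clear of the rails, long axis within 0.3 rad of world y.
- corner_stop: Low orange corner stop, fixed. Origin: inside corner at desk level, z up. Long rail's inner face: plane x = 0, y from -240 to 0 mm (rail beyond, at +x, away from the robot). Short rail's inner face: plane y = 0, x from -55 to 0 mm (rail at +y, left). Rails 14 mm high, 8 thick; axes within 0.2 rad of the world's. Stapler home: middle at x = -18, y = -64 mm, its long axis along y.
- jar_red: Bystander: specimen jar with red screw lid, 61 mm wide, 72 mm high, standing loose on the desk; origin at the centre of its underside. To be left alone.
- jar_blue: Bystander: specimen jar with blue screw lid, 61 mm wide, 72 mm high, standing loose on the desk; origin at the centre of its underside. To be left alone.
- calculator: Bystander: dark grey calculator, 140 x 102 x 26 mm, standing loose on the desk; origin at the centre of its underside. To be left alone.
- glue_stick: Bystander: standing glue stick with red cap, 26 mm wide, 88 mm high, standing loose on the desk; origin at the centre of its underside. To be left alone.
- sticky_notes: Bystander: block of yellow notes, 78 x 78 x 23 mm, standing loose on the desk; origin at the centre of its underside. To be left alone.

How it is judged (in metres and radians):
At the end, for the whole second after the job is handed in: The stapler stands flat on the desk at rest, its long side within 5 mm of the long rail and parallel to it within 0.06 rad, its end within 6 mm of the short rail; every bystander is within 15 mm of where it stood (x of stapler_mid in the frame of corner_stop between -0.023 and -0.014 m and y of stapler_mid in the frame of corner_stop between -0.07 and -0.06 m and angle between the x axis of stapler_mid and the y axis of corner_stop, either way round below 0.06 rad and angle between stapler_mid's own z axis and vertical below 0.05 rad and height (world z) of stapler_mid below 0.024 m and linear speed of stapler below 0.01 m/s and distance of each of jar_red, jar_blue, calculator, glue_stick, sticky_notes from where it was at the start of the episode below 0.015 m); the robot touches nothing.
It fails at once if the stapler is lifted off the desk (by more than 8 mm) (height (world z) of stapler_mid above 0.028 m).
It fails at once if the stapler is tipped (by more than 0.2 rad) (angle between stapler_mid's own z axis and vertical above 0.2 rad).
It fails at once if a bystander is pushed away (15 mm) or knocked over (distance of any of jar_red, jar_blue, calculator, glue_stick, sticky_notes from where it was at the start of the episode above 0.015 m or angle between any of jar_red, jar_blue, calculator, glue_stick, sticky_notes's own z axis and vertical above 0.3 rad).
It also fails if it takes over 58 s, if anything falls off the work surface, if the arm or the gripper's body presses on something with over 40 N, if the wrist force passes 120 N, or if a joint passes its speed limit or range.

ROBOT

A 6-joint arm with a two-finger parallel gripper is mounted at the origin on a cart in front of the work surface, level with it; the furniture and walls round the work are solid. World frame = base frame: x ahead of the robot, y to its left, z up, the work surface at z = 0. Lengths are in m, angles in degrees, forces in N, time in s.
With the tool pointing down it reaches from about 0.35 to 0.725 m from the base axis. Payload 4.3 kg.
Tool frame: the origin (TCP) lies midway between the tips of the shut fingers; the grasp point (between the pads) lies 19 mm behind it (grip_point_offset is the distance from the TCP to the grasp point, in m); z points along the fingers, y is the direction in which the jaws open and shut (so a half turn about z gives the same grasp; the last joint's range is limited). The gripper opens to 85 mm and grips with 20 to 120 N. Pads are 22 mm wide; open, the fingers measure 114 mm over their backs; the gripper's body (76 mm by 85 mm) begins 54 mm behind the grasp point. The pads swing forward as they close: fully open they stand 13 mm farther back than shut.
Start: joints at [69.483, 21.618, 4.641, 73.018, 0, 83.68], TCP at [0.141, 0.557, 0.231] pointing down, gripper open.
Joint ranges: [-156.06, 156.06], [-48.1, 94.91], [-58.44, 69.94], [-101.28, 121.22], [-78.64, 73.56], [-180, 180]. Speed limits (degrees/s): [147.25, 147.25, 180, 180, 180, 180].

INTERFACE

Orientations are given as [roll, pitch, yaw] about the fixed x, y, z axes, in that order (R = Rz(yaw) Ry(pitch) Rx(roll)).
In Python, from workcell import * gives the robot as it stands. Calls block until the motion is done:
- reach(position, orientation): joint-space move of the TCP to a pose.
- move_straight(position, rotation=None, max_speed=0.15, until_force=None): straight line of the TCP; rotation=None keeps the orientation; max_speed is the mean speed in m/s. With until_force (N) it stops when the force on the tool has changed by that much, and returns True; else False.
- move_j(angles): joint-space move.
- open_jaws() and close_gripper(): open the fingers fully, or close them until they stop; the grip force is fixed at half the most.
- sleep(seconds).
- solve_ik(position, orientation): joint angles nearest the present ones, or None.
- get_obs(): the state.
- get_image(name): name is "side" or "top" or "wrist"; returns a dict with "image" (400x640x3 uint8, red, green, blue), "fx", "fy", "cx", "cy" (pixels), "pose" (4x4, takes a point from camera to world coordinates). Camera axes: x right, y down, z forward; pixel columns grow to the right and rows downward; lengths in m; the calibration is good to about 2 mm. The wrist camera is an equidistant fisheye: a pixel r from the principal point sees the ray r / f radians off the axis. A picture is of the moment at which its call begins. There is no depth.
A pose or a line that the arm cannot do raises MotionError and nothing moves.
- hand_in(): hands the job in, once; it reports no verdict.
The state is a dict: "time": time; "joints": joint angles; "joint_vel": joint speeds; "effort": joint torques, N m; "ee_pos": TCP position; "eef_rot": TCP orientation; "force": force on the tool from outside, world axes, zero at the start; "ft_torque": the same for the moment, N m; "width": finger opening in m.
Only numpy, scipy, OpenCV 4.12 (cv2) and the standard library are available. Lean on these libraries where they do the work, as an engineer would, in place of code of your own. Each camera call takes 0.05 s, during which the arm holds its last target.

## Working session

There is one attempt and no reset: what is moved stays moved. The work goes in short steps, each a Python script; the robot and the scene stay as the last script left them, time stands still between calls to the robot, and variables do not carry over. Pictures are saved under pics/ and viewed, and the job is handed in when it is done.

```bash
mkdir -p pics; ls; python3 - <<'E'
from workcell import *
import cv2,numpy as np
o=get_obs();print(o)
for n in ("top","side","wrist"):
    d=get_image(n);cv2.imwrite(f"pics/{n}0.png",d["image"][:,:,::-1]);np.savez(f"pics/{n}0.npz",**d)
    print(n,d["fx"],d["fy"],d["cx"],d["cy"],np.round(d["pose"],3).tolist())
E
```

```text
pics
{'time': 0.0, 'joints': array([6.94831148e+01, 2.16624551e+01, 4.56210571e+00, 7.30181596e+01,
       1.77888273e-03, 8.36795361e+01]), 'joint_vel': array([-0.00439192, -0.00951723, -0.06658183, -0.02804296,  0.01634572,
       -0.00892086]), 'effort': array([-2.35201912e-05, -4.63604307e+01,  2.69876736e+01,  2.09263276e-02,
       -1.18672251e-04,  6.07951449e-06]), 'ee_pos': array([0.14077597, 0.55681964, 0.23034973]), 'eef_rot': array([-1.79882407e+02, -1.48146248e-02,  1.65803562e+02]), 'force': array([-0.60007702,  0.46192005,  0.73455516]), 'ft_torque': array([-0.02413302, -0.02914349,  0.01157624]), 'width': 0.08543164274359526}
top 415.60859231443214 415.60859231443214 315.8437521196748 193.78711517490328 [[0.006, -0.997, 0.071, 0.47], [-1.0, -0.005, 0.011, 0.004], [-0.01, -0.071, -0.997, 1.301], [0.0, 0.0, 0.0, 1.0]]
side 427.53391385192293 427.53391385192293 318.6609435260055 203.43792922835615 [[0.847, -0.218, 0.486, -0.109], [-0.532, -0.312, 0.787, -1.087], [-0.02, -0.925, -0.38, 0.56], [0.0, 0.0, 0.0, 1.0]]
wrist 309.70691628693146 309.70691628693146 321.0061037205617 201.40404606684132 [[0.246, 0.922, 0.301, 0.063], [0.969, -0.233, -0.078, 0.577], [-0.002, 0.311, -0.951, 0.374], [0.0, 0.0, 0.0, 1.0]]
```

View pics/top0.png

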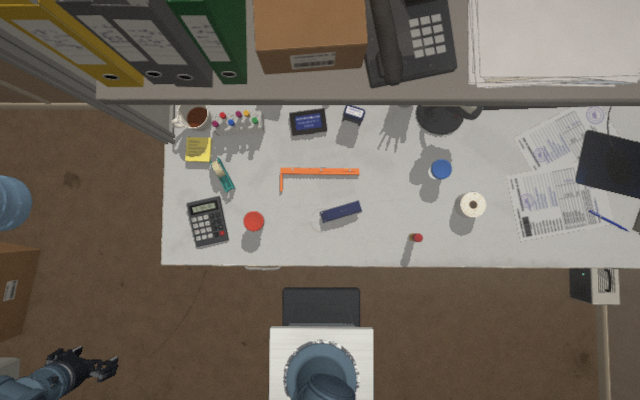

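View pics/side0.png

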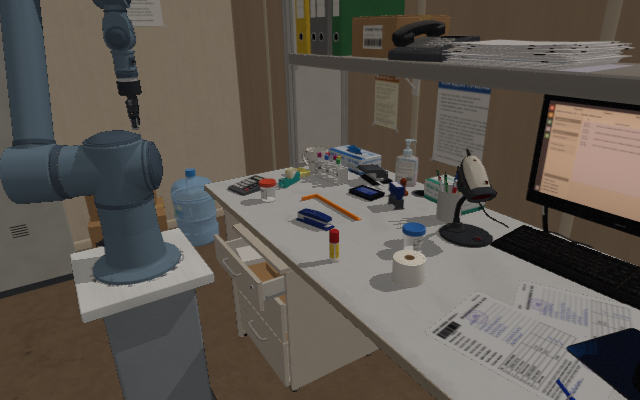

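The top view shows the stapler at about (340,212). The stop's corner is near (282,170), with its long rail running to (358,172). The red jar is at (254,220), the glue stick at (416,238) and the blue jar at (440,170). Next I'll convert these pixels to positions.

```bash
cat > h.py <<'E'
import cv2,numpy as np
def rays(d,uv):
    uv=np.atleast_2d(np.asarray(uv,float)); P=np.asarray(d["pose"])
    x=(uv[:,0]-d["cx"])/d["fx"]; y=(uv[:,1]-d["cy"])/d["fy"]
    if d.get("fish"):
        r=np.hypot(x,y); k=np.where(r>1e-9,np.sin(r)/np.maximum(r,1e-9),1)
        v=np.stack([x*k,y*k,np.cos(r)],1)
    else: v=np.stack([x,y,np.ones_like(x)],1)
    return P[:3,3],v@P[:3,:3].T
def plane(d,uv,z):
    o,v=rays(d,uv); return (o+v*((z-o[2])/v[:,2])[:,None])[:,:2]
def load(f,fish=False):
    d={k:v for k,v in np.load(f).items()}; d["fish"]=fish; return d
def mask(im,lo,hi):
    return cv2.inRange(cv2.cvtColor(im,cv2.COLOR_RGB2HSV),lo,hi)
RANGES=dict(orange=((5,150,120),(16,255,255)),navy=((105,90,20),(125,255,140)))
def blobs(m,amin=20):
    n,l,s,c=cv2.connectedComponentsWithStats(m)
    return [(s[i].tolist(),c[i].round(1).tolist(),(l==i)) for i in range(1,n) if s[i,4]>=amin]
E
python3 - <<'E'
from h import *
d=load("pics/top0.npz");im=d["image"]
print("hsv stapler",cv2.cvtColor(im,cv2.COLOR_RGB2HSV)[212,335:345].tolist(), cv2.cvtColor(im,cv2.COLOR_RGB2HSV)[172,300:302].tolist())
for k,z in (("orange",.014),("navy",.035)):
    for s,c,m in blobs(mask(im,*RANGES[k])):
        if s[1]>110 and s[1]<260:
            r=cv2.minAreaRect(np.argwhere(m)[:,::-1].astype(np.float32)); b=cv2.boxPoints(r)
            print(k,s,c,plane(d,b,z).round(3).tolist())
for n,uv,z in (("redjar",(254,220),.072),("bluejar",(440,169),.072),("glue",(417,237),.088),("calc",(207,221),.026),("notes",(198,150),.023)):
    print(n,plane(d,uv,z).round(3))
E
```

```text
hsv stapler [[117, 77, 93], [114, 84, 94], [117, 77, 96], [118, 80, 92], [114, 86, 92], [115, 80, 96], [115, 87, 97], [116, 81, 95], [116, 81, 97], [118, 85, 96]] [[11, 174, 226], [10, 174, 226]]
orange [280, 168, 79, 23, 415] [315.6, 171.7] [[0.643, 0.131], [0.644, -0.113], [0.575, -0.113], [0.574, 0.13]]
navy [295, 113, 27, 17, 273] [307.6, 121.6] [[0.802, 0.087], [0.813, 0.009], [0.771, 0.003], [0.76, 0.08]]
navy [432, 161, 12, 18, 28] [435.0, 171.9] [[0.654, -0.326], [0.664, -0.346], [0.611, -0.37], [0.602, -0.349]]
navy [602, 217, 25, 14, 37] [613.5, 223.4] [[0.491, -0.845], [0.495, -0.847], [0.459, -0.918], [0.455, -0.916]]
redjar [[0.48 0.2 ]]
bluejar [[ 0.634 -0.351]]
glue [[ 0.433 -0.276]]
calc [[0.476 0.352]]
notes [[0.697 0.386]]
```

```bash
python3 - <<'E'
from workcell import *
import cv2,numpy as np
# is there room: look from above the stapler on robot side
for p in ([0.36,0.0,0.25],[0.40,0.03,0.25],[0.40,0.05,0.3]):
  for y in (0,90,180,-90):
    print(p,y,solve_ik(p,[180,0,y]))
E
```

```text
[0.36, 0.0, 0.25] 0 [-10.1271566   -3.65556862 -22.90101213  70.75455649   0.
 169.8728434 ]
[0.36, 0.0, 0.25] 90 [-10.1271566   -3.65556862 -22.90101213  70.75455649   0.
  79.8728434 ]
[0.36, 0.0, 0.25] 180 [-10.1271566   -3.65556862 -22.90101213  70.75455649   0.
 -10.1271566 ]
[0.36, 0.0, 0.25] -90 [ -10.1271566    -3.65556862  -22.90101213   70.75455649    0.
 -100.1271566 ]
[0.4, 0.03, 0.25] 0 [ -4.79046405   1.16301174 -18.21752922  70.61945904   0.
 175.20953595]
[0.4, 0.03, 0.25] 90 [ -4.79046405   1.16301174 -18.21752922  70.61945904   0.
  85.20953595]
[0.4, 0.03, 0.25] 180 [ -4.79046405   1.16301174 -18.21752922  70.61945904   0.
  -4.79046405]
[0.4, 0.03, 0.25] -90 [ -4.79046405   1.16301174 -18.21752922  70.61945904   0.
 -94.79046405]
[0.4, 0.05, 0.3] 0 [ -1.90941473   0.89977181 -11.11626768  77.98396051   0.
 178.09058527]
[0.4, 0.05, 0.3] 90 [ -1.90941473   0.89977181 -11.11626768  77.98396051   0.
  88.09058527]
[0.4, 0.05, 0.3] 180 [ -1.90941473   0.89977181 -11.11626768  77.98396051   0.
  -1.90941473]
[0.4, 0.05, 0.3] -90 [ -1.90941473   0.89977181 -11.11626768  77.98396051   0.
 -91.90941473]
```

```bash
python3 - <<'E'
from workcell import *
import cv2,numpy as np
reach([0.46,0.0,0.27],[180,0,180])
o=get_obs();print(o["time"],o["ee_pos"],o["eef_rot"],o["width"],o["joints"])
d=get_image("wrist");cv2.imwrite("pics/wrist1.png",d["image"][:,:,::-1]);np.savez("pics/wrist1.npz",**d)
print(np.round(d["pose"],3).tolist())
E
```

```text
2.4417 [0.46003813 0.00059265 0.2699581 ] [ 1.79985730e+02 -1.56073418e-03 -1.79941739e+02] 0.08543175758054526 [-7.84450864e+00  7.70958009e+00 -8.07047557e+00  7.42234523e+01
  1.39200064e-02 -7.90276966e+00]
[[-0.001, 0.95, 0.311, 0.38], [1.0, 0.0, 0.001, 0.001], [0.0, 0.311, -0.95, 0.414], [0.0, 0.0, 0.0, 1.0]]
```

View pics/wrist1.png

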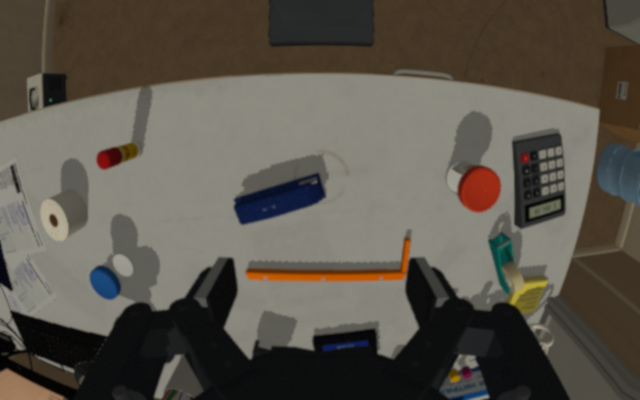

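The wrist view, with right as +y and down as +x, shows the stapler centred near (280,198). The long rail runs from (248,272) to (407,275) and the short rail goes up to (407,233), with nothing hidden. I'll measure from this.

```bash
cat >> h.py <<'E'
def rows(d,p,u0,u1,v0,v1,lo,hi,axis):
    m=mask(d["image"],lo,hi)[v0:v1,u0:u1]>0
    return m
def measure(d,z0=0.014):
    """stop corner/angle from top faces of rails; stapler box"""
    out={}
    m=mask(d["image"],(4,120,60),(20,255,255)); 
    bl=[b for b in blobs(m,80)]
    s,c,mm=max(bl,key=lambda b:b[0][2]); uv=np.argwhere(mm)[:,::-1]
    out["or_px"]=s
    out["or_pts"]=plane(d,uv,z0)
    return out
E
python3 - <<'E'
from h import *
d=load("pics/wrist1.npz",True);im=d["image"]
hsv=cv2.cvtColor(im,cv2.COLOR_RGB2HSV)
crop=im[140:300,220:430]; cv2.imwrite("pics/crop1.png",cv2.resize(crop,None,fx=3.8,fy=3.7,interpolation=cv2.INTER_NEAREST)[:,:,::-1])
print(hsv[265:285,330].tolist()); print(hsv[250,398:412].tolist()); print(hsv[170:225:3,280].tolist())
E
```

```text
[[26, 22, 91], [26, 22, 91], [27, 25, 91], [18, 37, 89], [13, 85, 87], [12, 156, 88], [13, 224, 90], [13, 247, 96], [13, 255, 113], [14, 255, 145], [14, 255, 173], [14, 255, 185], [14, 255, 189], [14, 255, 190], [14, 246, 189], [12, 198, 183], [11, 133, 167], [13, 64, 148], [18, 28, 139], [23, 23, 136]]
[[25, 22, 140], [28, 22, 139], [25, 24, 138], [18, 42, 133], [12, 91, 123], [11, 169, 122], [13, 237, 141], [14, 255, 166], [14, 255, 180], [14, 254, 180], [11, 194, 167], [10, 115, 149], [16, 49, 141], [24, 26, 140]]
[[26, 22, 93], [23, 25, 93], [26, 22, 91], [26, 23, 90], [30, 18, 85], [114, 113, 45], [113, 194, 42], [112, 211, 35], [114, 199, 50], [112, 199, 59], [113, 196, 60], [113, 188, 61], [113, 185, 62], [113, 193, 62], [113, 189, 62], [120, 3, 99], [25, 22, 138], [25, 22, 138], [25, 24, 137]]
```

View pics/crop1.png

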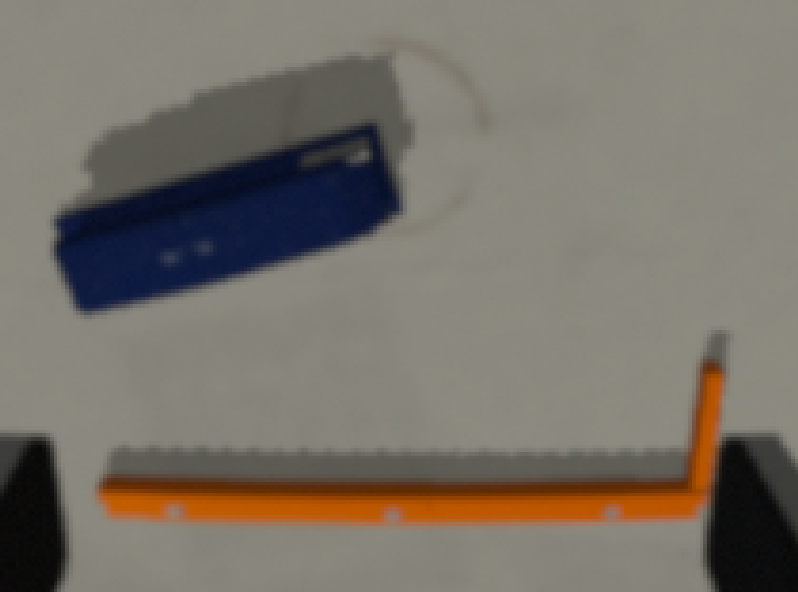

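```bash
cat >> h.py <<'E'
def cross(a,t,up=True):
    a=np.asarray(a,float)
    for i in range(len(a)-1):
        if (a[i]<t<=a[i+1]) if up else (a[i]>=t>a[i+1]): return i+(t-a[i])/(a[i+1]-a[i])
    return None
def fit(p):
    vx,vy,x,y=cv2.fitLine(np.asarray(p,np.float32),cv2.DIST_HUBER,0,.001,.001).ravel()
    return np.array([vx,vy]),np.array([x,y])
E
python3 - <<'E'
from h import *
d=load("pics/wrist1.npz",True);im=d["image"]
hsv=cv2.cvtColor(im,cv2.COLOR_RGB2HSV).astype(float);S=hsv[:,:,1];V=hsv[:,:,2]
base=[];topi=[];out=[]
for u in range(255,398):
    s=S[262:290,u]; v=np.where(S[262:290,u]>140,V[262:290,u],90)
    for l,a,t,up in ((base,s,130,1),(topi,v,140,1),(out,s,130,0)):
        c=cross(a,t,up)
        if c is not None:l.append((u,262+c))
for n,l,z,off in (("base",base,0,0),("topi",topi,.014,0),("out",out,.014,.008)):
    p=plane(d,l,z); p[:,0]-=off
    v,q=fit(p); v=v*np.sign(v[1]); print(n,len(l),"x at y=0.06,-.06:",[round(q[0]+(y-q[1])*v[0]/v[1],4) for y in (.06,-.06)],"ang",np.degrees(np.arctan2(-v[0],v[1])).round(2))
# short rail inner face (left side), top faces
a=[];b=[];c_=[]
for r in range(240,268):
    s=S[r,395:416]; v=np.where(s>140,V[r,395:416],110)
    for l,arr,t,up in ((a,s,130,1),(b,v,150,1),(c_,s,130,0)):
        c=cross(arr,t,up)
        if c is not None:l.append((395+c,r))
for n,l,z,off in (("base",a,0,0),("topi",b,.014,0),("out",c_,.014,.008)):
    p=plane(d,l,z); p[:,1]-=off
    v,q=fit(p); v=v*np.sign(v[0]); print(n,len(l),"y at x=.6,.63",[round(q[1]+(x-q[0])*v[1]/v[0],4) for x in (.6,.63)],p[0].round(4))
# stapler
m=mask(im,(105,120,15),(122,255,140)); bb=[b for b in blobs(m,100) if 200<b[1][0]<350 and 150<b[1][1]<240]
mm=np.any([b[2] for b in bb],0); 
cn=max(cv2.findContours(mm.astype(np.uint8),0,1)[0],key=cv2.contourArea)
hull=cv2.convexHull(cn)[:,0]
for z in (0.0,.01,.04): 
    r=cv2.minAreaRect(plane(d,hull,z).astype(np.float32)); print(z,[np.round(x,4) for x in r])
print(cv2.approxPolyDP(hull,2,True)[:,0].tolist())
for n,uv,z in (("bluelid",(105,282),.072),("redlid",(479,187),.072),("gluetop",(105,158),.088)): print(n,plane(d,uv,z).round(3))
E
```

```text
base 143 x at y=0.06,-.06: [np.float32(0.6265), np.float32(0.6256)] ang -0.43
topi 143 x at y=0.06,-.06: [np.float32(0.6252), np.float32(0.6246)] ang -0.28
out 143 x at y=0.06,-.06: [np.float32(0.63), np.float32(0.6295)] ang -0.21
base 28 y at x=.6,.63 [np.float32(0.1259), np.float32(0.1254)] [0.5765 0.1261]
topi 27 y at x=.6,.63 [np.float32(0.1243), np.float32(0.124)] [0.5715 0.1255]
out 28 y at x=.6,.63 [np.float32(0.124), np.float32(0.1251)] [0.5701 0.1228]
0.0 [array([ 0.5134, -0.0603]), array([0.0397, 0.1289]), np.float64(16.7384)]
0.01 [array([ 0.5101, -0.0588]), array([0.0388, 0.1258]), np.float64(16.7384)]
0.04 [array([ 0.5005, -0.0544]), array([0.0359, 0.1164]), np.float64(16.7384)]
[[317, 175], [323, 196], [316, 201], [271, 216], [241, 222], [235, 208], [236, 199]]
bluelid [[ 0.628 -0.346]]
redlid [[0.473 0.199]]
gluetop [[ 0.429 -0.273]]
```

The inner corner is near (0.627, 0.125), with the stop turned about -0.3°. The stapler's middle is near (0.507, -0.058), turned about +17°. I'll push it to the long rail with both tips of the open gripper, which will square it up, and then push its end along the rail.

```bash
python3 - <<'E'
from workcell import *
import numpy as np,cv2
reach([0.44,-0.058,0.10],[180,0,179.7])
f0=get_obs()["force"]
h=move_straight([0.44,-0.058,-0.007],max_speed=0.06,until_force=4)
o=get_obs();print("down",h,o["time"],o["ee_pos"].round(4),(o["force"]-f0).round(2))
h=move_straight([0.55,-0.058,o["ee_pos"][2] if not h else o["ee_pos"][2]+.004],max_speed=0.05,until_force=12)
o=get_obs();print("push",h,o["time"],o["ee_pos"].round(4),o["force"].round(2))
d=get_image("wrist");cv2.imwrite("pics/wrist2.png",d["image"][:,:,::-1]);np.savez("pics/wrist2.npz",**d)
E
```

```text
down False 5.175 [ 0.4403 -0.0581 -0.0067] [-0.24  1.87  0.05]
push False 7.525 [ 0.5499 -0.058  -0.0067] [-1.25 -0.22  0.03]
```

View pics/wrist2.png

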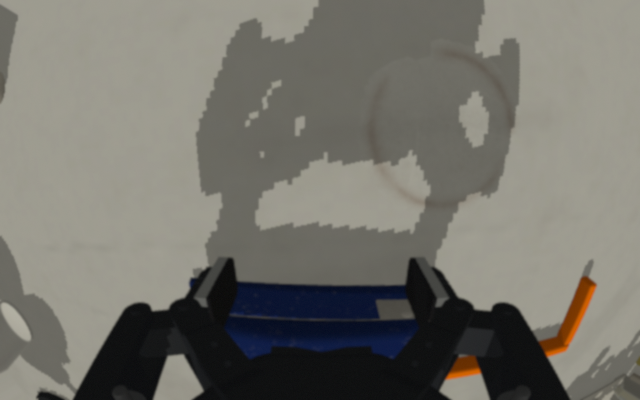

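The wrist view shows the stapler square across both fingertips, at columns of about 192 to 430 and rows of 280 to 355. The corner is ahead at (568,345). I'll carry on to the rail.

```bash
python3 - <<'E'
from workcell import *
import numpy as np,cv2
h=move_straight([0.600,-0.058,-0.0067],max_speed=0.04,until_force=8)
o=get_obs();print("push",h,o["time"],o["ee_pos"].round(4),o["force"].round(2))
for n in("wrist","top"):
    d=get_image(n);cv2.imwrite(f"pics/{n}3.png",d["image"][:,:,::-1]);np.savez(f"pics/{n}3.npz",**d)
    if n=="top": cv2.imwrite("pics/top3c.png",cv2.resize(d["image"][100:270,220:470,::-1],None,fx=3,fy=3))
E
```

```text
push True 8.3583 [ 0.5783 -0.0582 -0.0071] [-1.97  0.17  6.11]
```

View pics/wrist3.png

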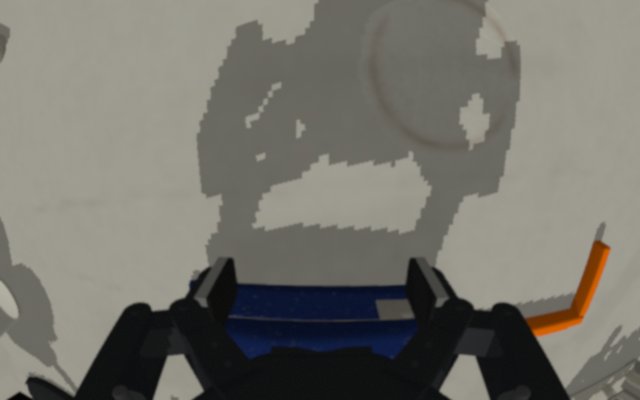

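View pics/top3c.png

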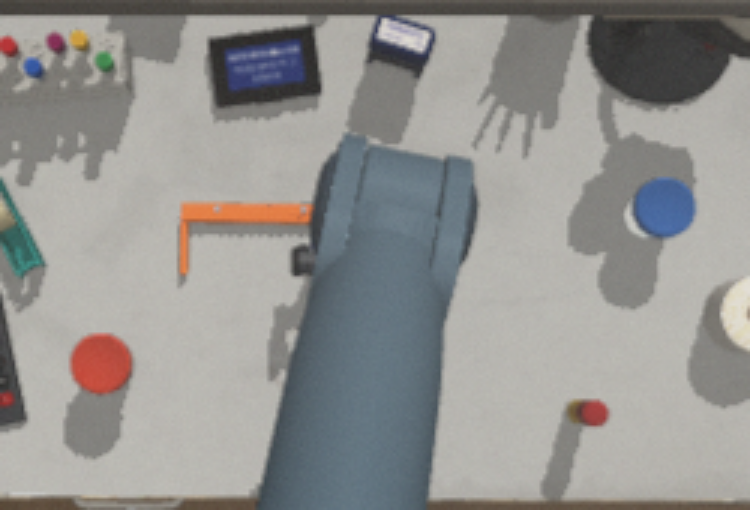

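```bash
python3 - <<'E'
from workcell import *
import numpy as np
for i in range(3):
    sleep(0.1);o=get_obs();print(o["ee_pos"].round(4),o["force"].round(2),o["ft_torque"].round(2),o["eef_rot"].round(2))
E
```

```text
[ 0.5782 -0.0582 -0.0071] [-0.75 -0.33  5.61] [0.04 0.21 0.02] [-179.96   -0.2   179.72]
[ 0.5781 -0.0582 -0.0073] [-1.07 -1.06  4.44] [0.02 0.14 0.09] [-179.97   -0.2   179.71]
[ 0.577  -0.0578 -0.008 ] [0.52 0.26 0.83] [-0.04 -0.09 -0.01] [180.    -0.29 179.72]
```

Contact came at x = 0.578, where the rail was expected. I'll back off, rise and look.

```bash
python3 - <<'E'
from workcell import *
import numpy as np,cv2
move_straight([0.545,-0.058,-0.005],max_speed=0.08)
move_straight([0.545,-0.058,0.08],max_speed=0.15)
reach([0.46,-0.0,0.27],[180,0,180])
o=get_obs();print(o["time"],o["ee_pos"].round(4),o["force"].round(2))
d=get_image("wrist");cv2.imwrite(f"pics/wrist4.png",d["image"][:,:,::-1]);np.savez(f"pics/wrist4.npz",**d)
cv2.imwrite("pics/crop4.png",cv2.resize(d["image"][180:300,200:430,::-1],None,fx=3.4,fy=3.4))
E
```

```text
10.8917 [ 4.599e-01 -1.000e-04  2.684e-01] [ 0.6   0.04 -0.48]
```

View pics/crop4.png

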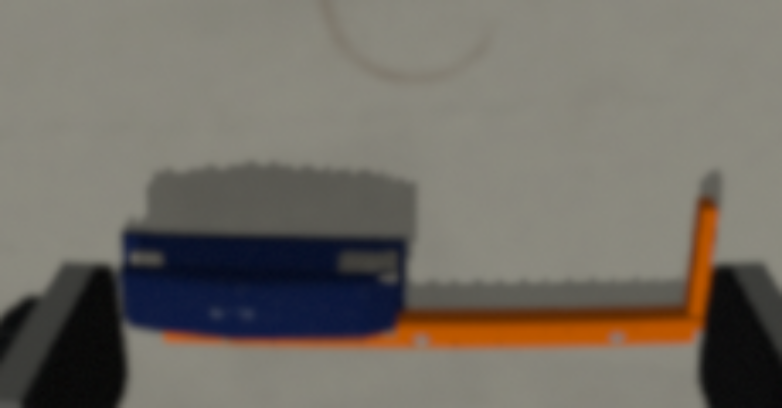

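The stapler lies along the rail and roughly parallel to it. In full-image pixels its ends are at u ≈ 236 and 319. I'll get its pose from these edges.

```bash
cat >> h.py <<'E'
def stapler(d,box):
    u0,v0,u1,v1=box
    m=mask(d["image"],(104,110,8),(124,255,160)); m2=np.zeros_like(m); m2[v0:v1,u0:u1]=m[v0:v1,u0:u1]
    s,c,mm=max(blobs(m2,100),key=lambda b:b[0][4])
    mm=mm.astype(np.uint8); L,T,W,H,_=s
    # near (robot side) edge: topmost blue pixel per column -> foot bottom edge z~0
    near=[(u,np.argmax(mm[:,u])-.5) for u in range(L+8,L+W-8)]
    p=plane(d,near,0.003); v,q=fit(p); v=v*np.sign(v[1])
    rows=[np.flatnonzero(mm[r]) for r in range(T,T+max(6,H//3))]
    le=min(r[0] for r in rows if len(r))-.5; re=max(r[-1] for r in rows if len(r))+.5
    e=plane(d,[(le,T+4),(re,T+4)],.008)
    return dict(box=s,near_x=[round(float(q[0]+(y-q[1])*v[0]/v[1]),4) for y in e[:,1]],ang=float(np.degrees(np.arctan2(-v[0],v[1]))),ends=e.round(4).tolist())
E
python3 - <<'E'
from h import *
d=load("pics/wrist4.npz",True); print(stapler(d,(210,200,345,290)))
E
```

```text
{'box': [236, 249, 82, 30, 1940], 'near_x': [0.5885, 0.5895], 'ang': -0.44384366273880005, 'ends': [[0.5929, -0.1271], [0.5908, -0.0051]]}
```

The near edge is at x = 0.589, so the far side is at 0.625, flush with the rail. The angle matches to within 0.2°. Next I'll push the end in +y with the fingers closed.

```bash
python3 - <<'E'
from workcell import *
import numpy as np,cv2
close_gripper()
reach([0.607,-0.19,0.10],[180,0,179.7])
h=move_straight([0.607,-0.19,0.006],max_speed=0.06,until_force=5)
o=get_obs();print("down",h,o["time"],o["ee_pos"].round(4),o["force"].round(2),o["width"])
if not h:
    h=move_straight([0.6075,-0.06,0.006],max_speed=0.05,until_force=10)
    o=get_obs();print("push",h,o["time"],o["ee_pos"].round(4),o["force"].round(2))
    d=get_image("wrist");cv2.imwrite("pics/wrist5.png",d["image"][:,:,::-1]);np.savez("pics/wrist5.npz",**d)
E
```

```text
down False 14.5583 [ 0.6074 -0.1902  0.0065] [-0.12  0.25  0.18] -6.181755576797199e-05
push False 17.3083 [ 0.6075 -0.0601  0.006 ] [-0.33 -0.82  0.45]
```

View pics/wrist5.png

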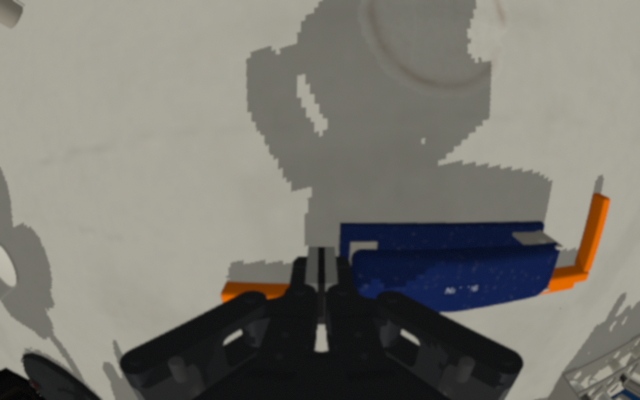

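The stapler is sliding along the rail and staying parallel to it. Its leading end is at (556,245) and the short rail is at about (583,270). I'll continue until contact.

```bash
python3 - <<'E'
from workcell import *
import numpy as np,cv2
h=move_straight([0.6075,0.010,0.006],max_speed=0.035,until_force=6)
o=get_obs();print("push",h,o["time"],o["ee_pos"].round(4),o["force"].round(2))
d=get_image("wrist");cv2.imwrite("pics/wrist6.png",d["image"][:,:,::-1]);np.savez("pics/wrist6.npz",**d)
E
```

```text
push True 18.6667 [ 0.6078 -0.0125  0.0059] [ 0.74 -2.14  0.98]
```

View pics/wrist6.png

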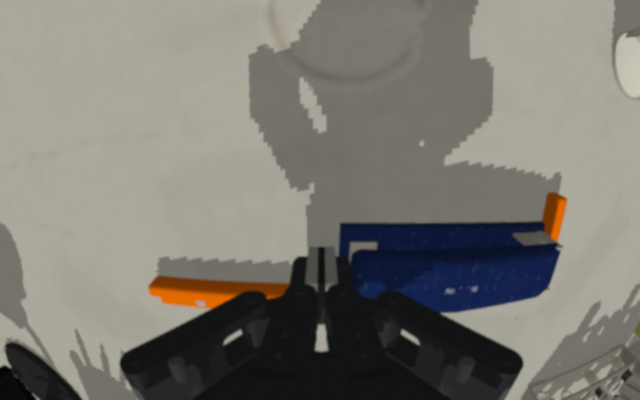

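The leading end (at about (545,235)) now meets the short rail. I'll back off and check from above.

```bash
python3 - <<'E'
from workcell import *
from h import *
move_straight([0.606,-0.05,0.008],max_speed=0.08)
move_straight([0.606,-0.05,0.09],max_speed=0.15)
reach([0.46,0.03,0.27],[180,0,180])
o=get_obs();print(o["time"],o["ee_pos"].round(4))
d=get_image("wrist");cv2.imwrite(f"pics/wrist7.png",d["image"][:,:,::-1]);np.savez(f"pics/wrist7.npz",**d)
cv2.imwrite("pics/crop7.png",cv2.resize(d["image"][190:300,200:430,::-1],None,fx=3.4,fy=3.4))
d["fish"]=True
print(stapler(d,(250,200,400,300)))
E
```

```text
21.0 [0.4602 0.0298 0.2687]
{'box': [336, 251, 47, 28, 823], 'near_x': [0.5898, 0.5909], 'ang': -0.8675339818000793, 'ends': [[0.5949, 0.0512], [0.5961, 0.1216]]}
```

View pics/crop7.png

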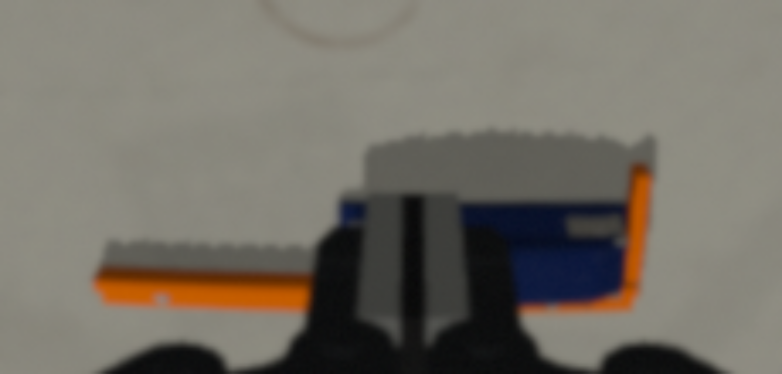

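The stapler appears seated: its end meets the short rail and its near edge is at 0.590 to 0.591, against 0.5906 ideal. The closed fingers hide part of it, so I'll move clear, open the jaws and check with all the cameras, including the bystanders.

```bash
python3 - <<'E'
from workcell import *
from h import *
open_jaws()
d=get_image("wrist");cv2.imwrite(f"pics/wrist8.png",d["image"][:,:,::-1]);np.savez(f"pics/wrist8.npz",**d);d["fish"]=True
print(stapler(d,(250,200,400,300)))
reach([0.141,0.557,0.27],[180,0,166])
t=get_image("top");s=get_image("side");np.savez("pics/top8.npz",**t)
a=cv2.imread("pics/top0.png")[100:270,160:480];b=t["image"][100:270,160:480,::-1]
cv2.imwrite("pics/topcmp.png",cv2.resize(np.vstack([a,b]),None,fx=1.75,fy=1.75,interpolation=cv2.INTER_CUBIC))
c=cv2.resize(d["image"][190:310,220:430,::-1],(800,457),interpolation=cv2.INTER_CUBIC);cv2.imwrite("pics/crop8.png",c)
cv2.imwrite("pics/side8.png",cv2.resize(s["image"][150:260,220:460,::-1],None,fx=3.3,fy=3.3))
df=np.abs(t["image"].astype(int)-cv2.imread("pics/top0.png")[:,:,::-1]).max(2)>40
for q in blobs(df.astype(np.uint8),8):
    print("changed",q[0],q[1])
print(get_obs()["time"],get_obs()["force"])
E
```

```text
{'box': [300, 249, 83, 30, 2009], 'near_x': [0.589, 0.59], 'ang': -0.4837318956851959, 'ends': [[0.5927, -0.0015], [0.5937, 0.122]]}
changed [283, 174, 40, 23, 791] [301.8, 184.5]
changed [319, 200, 43, 31, 811] [339.5, 215.4]
changed [69, 346, 49, 32, 361] [93.4, 361.7]
changed [53, 349, 19, 7, 68] [60.9, 351.8]
changed [35, 354, 17, 12, 82] [42.4, 360.7]
changed [111, 356, 6, 4, 8] [113.4, 357.8]
changed [59, 363, 14, 21, 56] [67.7, 370.9]
changed [40, 365, 27, 19, 134] [55.3, 372.1]
changed [85, 369, 3, 5, 11] [85.8, 370.7]
changed [90, 372, 13, 9, 69] [95.3, 376.4]
changed [80, 376, 7, 6, 22] [82.6, 379.1]
changed [7, 378, 8, 3, 12] [10.8, 378.9]
changed [89, 379, 18, 10, 39] [96.4, 384.1]
changed [33, 383, 13, 7, 56] [39.0, 386.0]
changed [72, 383, 9, 7, 17] [75.9, 385.8]
changed [64, 384, 3, 7, 8] [65.2, 387.0]
24.1833 [-0.93340119  0.26527822 -0.25593115]
```

View pics/crop8.png

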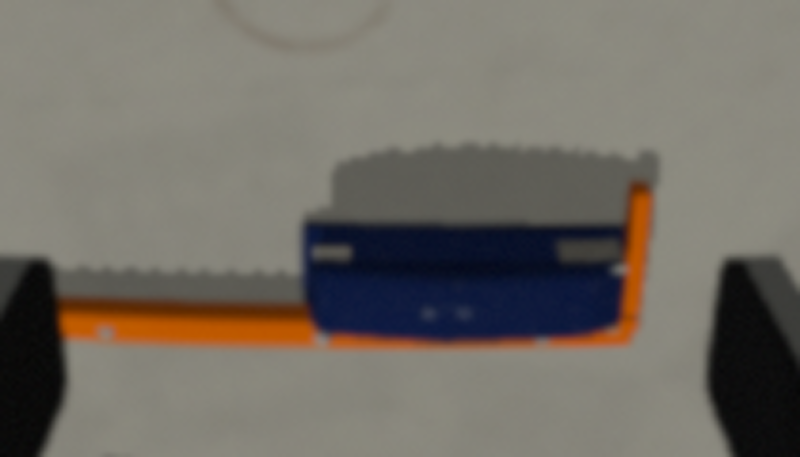

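View pics/topcmp.png

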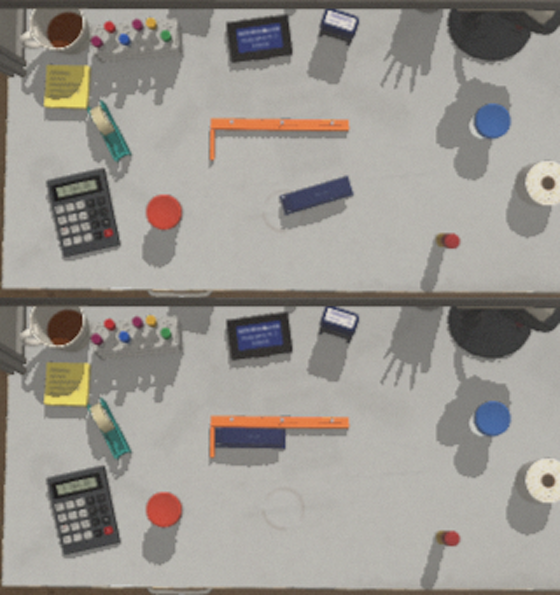

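View pics/side8.png

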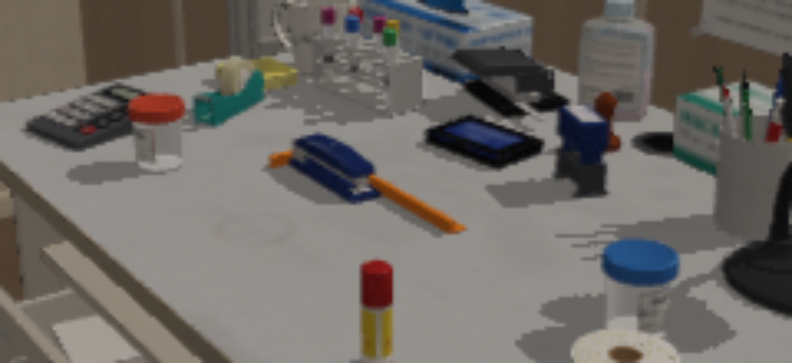

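Every view shows the stapler seated and level, and the top-view comparison shows no bystander change. However, the first rail contact had an odd force signature, mostly in z. There's plenty of time, so I'll confirm the long side with one gentle two-finger press.

```bash
python3 - <<'E'
from workcell import *
from h import *
reach([0.53,0.056,0.12],[180,0,179.7])
move_straight([0.53,0.056,-0.005],max_speed=0.08)
o=get_obs();print(o["time"],o["ee_pos"].round(4),o["force"].round(2))
for x in (.570,.574,.577,.579,.581,.583):
    h=move_straight([x,0.056,-0.005],max_speed=0.03,until_force=8)
    o=get_obs();print(x,h,o["ee_pos"].round(4),o["force"].round(2))
    if h or o["force"][0]<-7: break
move_straight([0.535,0.056,-0.004],max_speed=0.06)
move_straight([0.535,0.056,0.10],max_speed=0.15)
reach([0.46,0.03,0.27],[180,0,180])
d=get_image("wrist");np.savez("pics/wrist9.npz",**d);d["fish"]=True
print(stapler(d,(250,200,400,300)))
cv2.imwrite("pics/crop9.png",cv2.resize(d["image"][190:310,220:430,::-1],(800,457),interpolation=cv2.INTER_CUBIC))
reach([0.141,0.557,0.27],[180,0,166])
t=get_image("top");df=np.abs(t["image"].astype(int)-cv2.imread("pics/top0.png")[:,:,::-1]).max(2)>40
for q in blobs(df.astype(np.uint8),8):
    if q[1][1]<300: print("changed",q[0],q[1])
print(get_obs()["time"])
E
```

```text
28.2167 [ 0.5305  0.056  -0.0045] [ 1.08 -0.16  0.  ]
0.57 False [ 0.5697  0.056  -0.005 ] [0.07 0.58 0.54]
0.574 False [ 0.5744  0.056  -0.0049] [ 0.37 -0.22  0.31]
0.577 False [ 0.5773  0.056  -0.005 ] [-0.58  0.5  -0.72]
0.579 False [ 0.5792  0.056  -0.005 ] [-0.2  -0.25 -0.08]
0.581 False [ 0.5803  0.056  -0.0052] [-1.2   0.29  1.94]
0.583 False [ 0.5805  0.0559 -0.0054] [-7.   -1.56  6.33]
{'box': [300, 251, 83, 29, 2009], 'near_x': [0.589, 0.5901], 'ang': -0.5078425407409668, 'ends': [[0.5944, -0.0014], [0.5955, 0.122]]}
changed [283, 174, 40, 22, 785] [301.7, 184.4]
changed [320, 200, 42, 31, 810] [339.5, 215.4]
35.85
```

View pics/crop9.png

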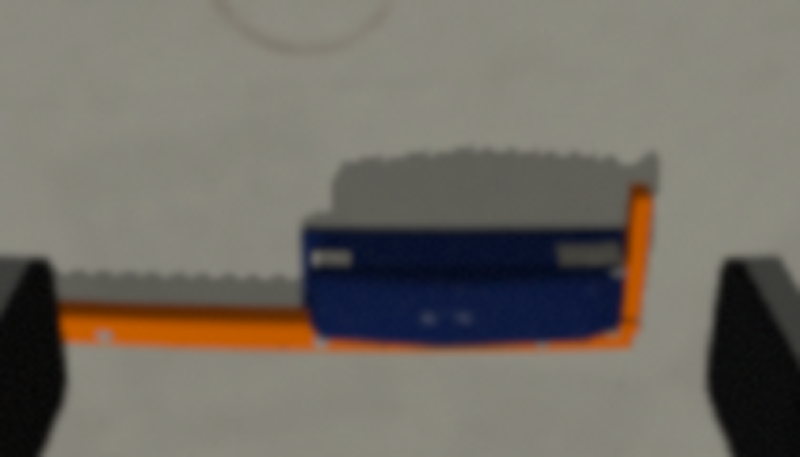

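The stapler met a solid stop at x = 0.5805 with -7 N in x, so the long side is firmly on the rail, and the end is still against the short rail. The arm is clear, so I'm handing in.

```bash
python3 -c "
from workcell import *
print(get_obs()['time']);print(hand_in())"
```

```text
35.85
the job is handed in; nothing more can be done
None
```

I pushed the stapler into the corner of the stop and handed the job in at 35.9 s with the arm clear of everything. The handover gave no verdict.

**What I did:** The two open fingertips squared the stapler and pushed it flat against the long rail. The closed fingers then slid it along that rail until its end stopped at the short rail. A last gentle two-finger press re-seated the long side.

**Last checks:**
- **Long side:** the press met a solid stop, with -7 N in x. The camera puts the far side about 1 mm from the long rail, and the stapler is parallel to it within about 0.2°.
- **End:** the push stopped on contact (6 N trigger). In the last picture the end still meets the short rail, with an estimated gap under 1 mm.
- **Bystanders:** comparing the top view before and after, only the stapler's old and new places changed on the desk.

**What disagreed:**
- **Rail position:** the first top-camera estimate put the long rail about 7 mm farther out than the wrist camera did. The contacts agreed with the wrist camera.
- **Contact force:** both presses against the long rail also read about 6 N upward on the tool, which I did not explain. The stapler looked flat on the desk in the pictures taken afterwards.

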